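# Unlock the gear carousel, bring the red jar to the front and hold it there

### The arm

A 7-joint arm with a two-finger parallel gripper is mounted at the origin on the work surface. World frame = base frame: x ahead of the robot, y to its left, z up, the work surface at z = 0. Lengths are in m, angles in degrees, forces in N, time in s.
With the tool pointing down it reaches from about 0.425 to 0.825 m from the base axis. Payload 3.6 kg.
Tool frame: the origin (TCP) lies midway between the tips of the shut fingers; the grasp point (between the pads) lies 19 mm behind it; z points along the fingers, x is the direction in which the jaws open and shut, and the axes are right-handed (so a half turn about z gives the same grasp; the last joint's range is limited). The gripper opens to 93 mm and grips with 3 to 60 N. Pads are 15 mm wide; open, the fingers measure 128 mm over their backs; the gripper's body (75 mm by 188 mm) begins 65 mm behind the grasp point.
Start: joints at [63.398, 35.231, -0.722, 81.555, 0.464, 63.22, -2.315], TCP at [0.276, -0.589, 0.219] pointing down, gripper open.
Joint ranges: [-178.69, 178.69], [-17.37, 117.87], [-77.05, 75.6], [15.02, 138.74], [-78.02, 258.01], [0.78, 113.62], [-162.83, 162.83]. Speed limits (degrees/s): [159.86, 159.86, 180, 180, 180, 180, 180].

### API

Orientations are given as a 3x3 rotation matrix whose columns are the frame's x, y, z axes.
In Python, from cell import manip gives the robot as it stands. The module is installed in compiled form; this text tells all that it offers.
- The arm moves only by the tool send_rows, never from a script. Its argument "commands" is a list that holds one entry, the list of rows, each a list of 6 numbers: the shift along the tool's x, y, z in m, then the turn, a rotation vector about the tool's x, y, z in rad. A call has 1 to 10 rows; each row shifts and turns the commanded pose from where the row before left it, along the tool's axes as they then stand; what a row does not reach is not made up. A row lasts 1/10 s, in which the tool goes at most 50 mm and 8.59 degrees, less where a joint would pass 70% of its speed; a pose out of reach is approached as far as the arm can. A call with a gripper value outside its range is refused whole. "jaw" is the gripper's target within -1 to 1 (fully open at 1, half-way at 0, shut at -1), set as the call begins (left out, the last holds). The fingers move at their own pace and stop on an object; "newtons" is the grip in N (left out, the last holds). Time passes only in rows, so rows that do not move let the fingers close. It gives the time, the measured TCP pose, the force and the opening at its end, in the units of the state.
- manip.get_state(): the state, without advancing time (a new reading comes with each control period).
- manip.snapshot(name): name is "scene" or "top" or "wrist"; returns a dict with "image" (480x640x3 uint8, red, green, blue), "z_map" (480x640 float32, m along the optical axis (not along the pixel's ray), 0 where there is no reading), "fx", "fy", "cx", "cy" (pixels), "k1" (the pictures are not rectified: a ray, as slopes to the right and down, at radius r is drawn at 1 + k1 r^2 times it, then the intrinsics apply), "eye" and "rotation" of the camera in the world; the wrist camera has in their place "tool_from_camera" (4x4, takes a point from camera to tool coordinates, whose origin is the TCP and whose axes are the tool frame's). Camera axes: x right, y down, z forward; pixel columns grow to the right and rows downward; lengths in m; the calibration is good to about 2 mm. A picture is of the moment at which its call begins: read the wrist's pose just before it.
- manip.hand_in(): hands the job in, once; it reports no verdict.
The state is a dict: "time_s": time; "joint_positions": joint angles; "joint_velocities": joint speeds; "tau": joint torques, N m; "tool_pos": TCP position; "eef_rot": TCP orientation; "wrist_force": force on the tool from outside, world axes, zero at the start; "wrist_torque": the same for the moment, N m; "opening": finger opening in m.
Only numpy, scipy, OpenCV 4.12 (cv2) and the standard library are available. Lean on these libraries where they do the work, as an engineer would, in place of code of your own. Each camera call takes 0.05 s, during which the arm holds its last target.

### The job

Grip the black knob on top of the little gear carousel, push it down to its stop to free the turntable, and keeping it down turn the carousel until the jar with the red lid stands squarely in front at the red pointer of the foot. Finish while still gripping the knob, holding it fully down and the turntable still there; keep the jars standing in their cups and leave the headlamp, ice screw and trowel alone.

Things in the scene. Friction and masses are not known exactly. Their poses are not given: they have to be found in the camera images.
- base: Fixed black foot: disc 170 mm across, 14 mm high, with a 40 mm wide tongue running out to the front that carries the red pointer block (30 x 26 mm, centred 131 mm from the axis, top 20 mm above the shelf). Origin on the carousel's axis at shelf level; its -x axis points along the tongue to the front, +z up. It may be turned up to 0.4 rad from facing the robot.
- front_seat (a point): The spot where the middle of a jar's underside lies when the jar stands exactly at the front: on the foot's -x side, 75 mm from the axis and 28 mm above the shelf, in line with the red pointer. Fixed to the foot.
- carousel: White turntable 216 mm across, 10 mm thick, turning about the foot's vertical axis, freely past the front either way. Origin on the axis at its underside, 18 mm above the shelf; z up. A 44 mm hub rises in the middle to 88 mm above the shelf. Four cups (14 mm high, 61 mm outside, 2 mm play) hold the jars 75 mm from the axis. Gripping and turning the knob turns it.
- knob (a joint): How far the black knob is pressed, m: 0 up, 0.010 at its lower stop. Spring plunger: 8 N to start, 13 N at the stop; springs up when let go. Up, a spring brake locks the turntable (about 0.5 N m; do not force it round); at least 4 mm down the turntable turns against about 0.03 N m of friction and stays where it is left.
- knob_top (a point): Middle of the black knob's flat top, 144 mm above the shelf when up, on the carousel's axis. The knob is a smooth upright cylinder, 40 mm diameter, 40 mm high (underside 104 mm above the shelf when up), on a 20 mm steel stem; hub (88 mm) and jar lids (76 mm) are lower. Grip it from above in any direction; it turns with the carousel.
- jar_red: The marked jar: white, loose, with a red lid and a red band, 52 mm in diameter, 48 mm high, 50 to 150 g, upright in one of the two cups nearer the front, to the left or to the right, 0.5 to 1.3 rad round from the pointer. Origin in the middle of its underside, 28 mm above the shelf; z up.
- jar_a: Another jar like it, but with grey lid and grey band; loose and upright in its cup. Origin in the middle of its underside.
- jar_b: Another jar like it, but with grey lid and grey band; loose and upright in its cup. Origin in the middle of its underside.
- jar_c: Another jar like it, but with grey lid and grey band; loose and upright in its cup. Origin in the middle of its underside.
- headlamp: Loose bystander, to be left where it lies. Teal headlamp body 62 mm wide and 40 mm high with a black wire bracket; origin in the middle of its underside.
- ice_screw: Loose bystander, to be left where it lies. Silver ice screw lying flat, 160 mm long along its x, 17 mm thick tube with a hanger plate at +x; origin at the middle of its underside.
- trowel: Loose bystander, to be left where it lies. Orange plastic trowel lying flat, 270 mm long along its x, 66 mm wide, at most 14 mm high; origin on its underside at the root of the blade.
There are look-alikes about, which are no part of the job. What is shaped like the jar_b but blue is not meant.

How it is judged:
By the outcome, as a careful person would: the job done as asked, in the order asked, and still so for the second after the job is handed in, while the arm keeps its last pose, push and grip.
It also fails if it takes over 32 s, if anything falls off the work surface, if the arm or the gripper's body presses on something with over 40 N, if the wrist force passes 120 N, or if a joint passes its speed limit or range.

## Working session

There is one attempt and no reset: what is moved stays moved. The work goes in short steps, Python scripts to look and compute and a tool call to move; the robot and the scene stay as the last step left them, time stands still between calls to the robot, and variables do not carry over. Pictures are saved under pics/ and viewed, and the job is handed in when it is done.

Besides the shell and the picture viewer there is one more tool, called after "Emit:" by a JSON object that holds its "method" and its "body". send_rows: Moves the arm, as the interface text tells. Its arguments: {"type":"object","properties":{"commands":{"type":"array"},"jaw":{"type":"number"},"newtons":{"type":"number"}},"required":["commands"]}

```bash
mkdir -p pics
python3 - <<'E'
from cell import manip
import cv2,numpy as np,pickle
s=manip.get_state();print(s)
for n in("scene","top"):
    d=manip.snapshot(n);pickle.dump(d,open(n+'.pkl','wb'))
    cv2.imwrite(f'pics/{n}0.png',d['image'][:,:,::-1]);print(n,d['fx'],d['fy'],d['cx'],d['cy'],d['k1'],d['eye'],d['rotation'])
E
```

```text
{'time_s': 0.0, 'joint_positions': array([63.39802064, 35.28925899, -0.72293737, 81.6394408 ,  0.46375547,
       63.21863337, -2.31403347]), 'joint_velocities': array([ 0.02312548,  0.04159256, -0.02756521,  0.04931271,  0.01493581,
        0.04005386, -0.02175672]), 'tau': array([-1.05088520e-04, -4.58939159e+01,  2.09004111e-01, -1.65747428e+01,
       -6.11206843e-02,  2.04000488e-02,  2.30610549e-04]), 'tool_pos': array([ 0.27524254, -0.58798905,  0.21749194]), 'eef_rot': array([[ 4.24009400e-01, -9.05657125e-01, -1.09557588e-03],
       [-9.05654278e-01, -4.24010814e-01,  2.27100847e-03],
       [-2.52129103e-03,  2.92840485e-05, -9.99996821e-01]]), 'wrist_force': array([-0.49581481, -0.46212074,  0.11450618]), 'wrist_torque': array([-0.00541241, -0.01812602,  0.00557563]), 'opening': 0.0929299381310492}
scene 440.4156412094378 440.4156412094378 325.2591489336537 237.01600541164098 -0.07421321051099279 [1.25758193 0.05176235 0.72398703] [[-0.00168008  0.68116918 -0.73212412]
 [ 0.99993214  0.00958434  0.00662263]
 [ 0.01152806 -0.73206331 -0.68113906]]
top 474.9907857833002 474.9907857833002 321.4227733326735 241.7106733333048 -0.03074814179335384 [0.46961494 0.07030248 1.03285693] [[-0.01978001 -0.99376935  0.10968696]
 [-0.99957055  0.01728355 -0.02366419]
 [ 0.02162096 -0.11010793 -0.99368445]]
```

View pics/scene0.png

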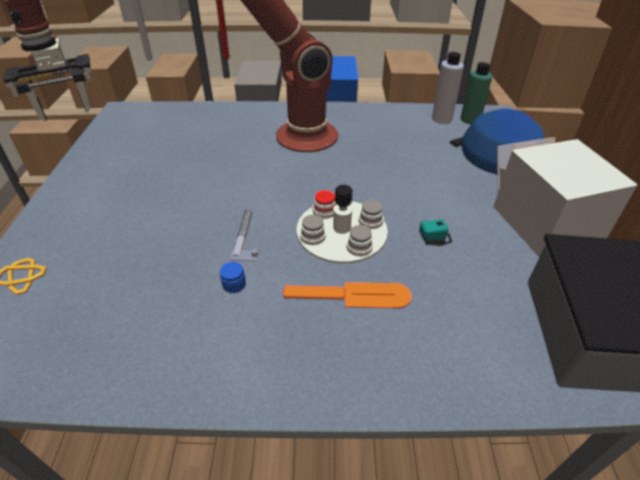

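View pics/top0.png

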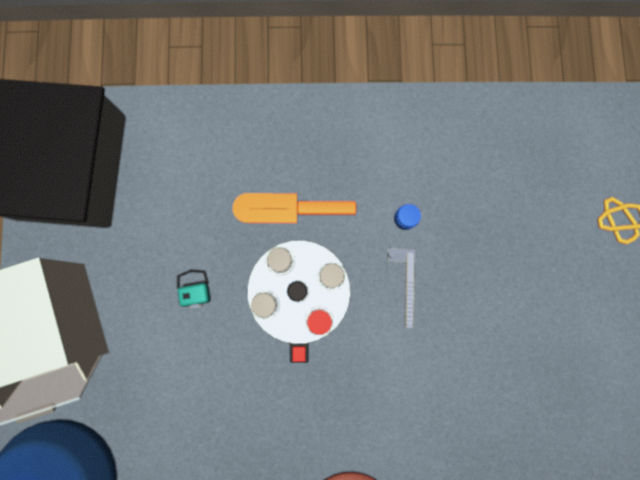

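Top view: the black knob is at (297,291), the red lid at (319,321), the red pointer at (299,353), and grey lids at (279,260), (332,275) and (264,305). Possible confusions:
- **Knob:** black bin at (50,150), black pointer surround at (299,353).
- **Red jar:** pointer block at (299,353), robot base at (350,476).
- **Grey jars:** blue jar at (407,216).

I choose the knob at the disc centre and the round red lid on the disc.

```bash
cat > h.py <<'E'
import numpy as np,cv2,pickle
def ray(d,u,v):
    K=np.array([[d['fx'],0,d['cx']],[0,d['fy'],d['cy']],[0,0,1]])
    # distortion x_d = x(1+k1 r^2)
    p=cv2.undistortPoints(np.array([[[u,v]]],float),K,np.array([d['k1'],0,0,0,0.]))[0,0]
    return np.array([p[0],p[1],1.])
def pose(d,s=None):
    if 'eye' in d: return np.array(d['rotation']),np.array(d['eye'])
    T=np.array(d['tool_from_camera']);R=np.array(s['eef_rot'])
    return R@T[:3,:3],R@T[:3,3]+s['tool_pos']
def onz(d,u,v,z,s=None):
    R,e=pose(d,s);r=R@ray(d,u,v);return e+r*(z-e[2])/r[2]
def blobs(mask,amin=60):
    n,l,st,c=cv2.connectedComponentsWithStats(mask.astype(np.uint8))
    return [(st[i,4],c[i],st[i]) for i in range(1,n) if st[i,4]>amin]
E
python3 - <<'E'
from h import *
d=pickle.load(open('top.pkl','rb'));im=d['image'].astype(int)
hsv=cv2.cvtColor(d['image'],cv2.COLOR_RGB2HSV)
red=((hsv[...,0]<8)|(hsv[...,0]>172))&(hsv[...,1]>150)&(hsv[...,2]>90)
for a,c,st in blobs(red):
    print('red',a,c,st, 'z.076',onz(d,*c,.076),'z.02',onz(d,*c,.02), 'depth',d['z_map'][int(c[1]),int(c[0])])
blk=hsv[...,2]<60
for a,c,st in blobs(blk,100):
    if 240<c[0]<360 and 230<c[1]<370: print('blk',a,c,st,onz(d,*c,.144))
w=(hsv[...,2]>195)&(hsv[...,1]<40)
for a,c,st in blobs(w,1000):
    if 240<c[0]<360:
        m=np.zeros(w.shape,np.uint8);ys,xs=np.where(w);k=(xs>230)&(xs<365)&(ys>225)&(ys<360)
        hull=cv2.convexHull(np.stack([xs[k],ys[k]],1).astype(np.float32));e=cv2.fitEllipse(hull)
        print('disc',e,onz(d,*e[0],.028))
cv2.imwrite('pics/crop.png',cv2.resize(d['image'][220:380,220:380,::-1],None,fx=3.5,fy=3.5,interpolation=cv2.INTER_CUBIC))
E
```

```text
red 395 [319.01012658 321.99746835] [309 311  22  23 395] z.076 [0.41448107 0.05550332 0.076     ] z.02 [0.41125436 0.0546372  0.02      ] depth 0.94309026
red 201 [298.29850746 353.75621891] [292 346  14  16 201] z.076 [0.3532005  0.09764648 0.076     ] z.02 [0.34638736 0.09924678 0.02      ] depth 0.99329036
disc ((298.3341979980469, 291.56976318359375), (102.04415130615234, 102.70628356933594), 26.754365921020508) [0.47589727 0.09702255 0.028     ]
```

View pics/crop.png

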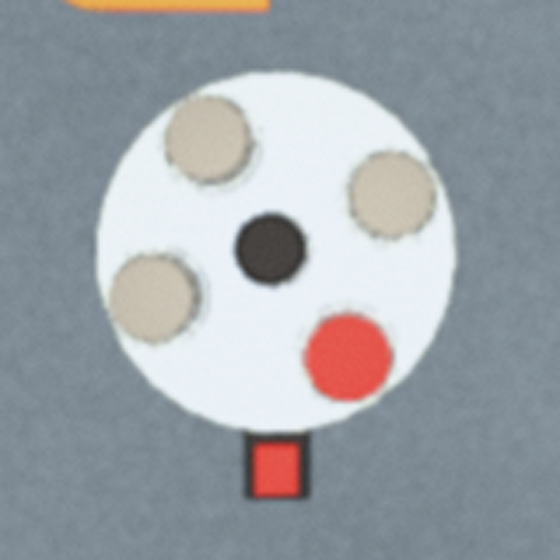

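The crop confirms it: black knob at the disc centre, red-lidded jar right of the red pointer. The turn needed is about −35° about world z, which is +35° about the tool's z. I'll move above the knob first.

Emit:
{"method": "send_rows", "body": {"commands": [[[-0.02675,-0.0236,0,0,0,0],[-0.02675,-0.0236,0,0,0,0],[-0.02675,-0.0236,0,0,0,0],[-0.02675,-0.0236,0,0,0,0],[-0.02675,-0.0236,0,0,0,0],[-0.02675,-0.0236,0,0,0,0],[-0.02675,-0.0236,0,0,0,0],[-0.02675,-0.0236,0,0,0,0],[-0.02675,-0.0236,0,0,0,0],[-0.02675,-0.0236,0,0,0,0]]], "jaw": 1}}

```text
time_s: 1.1
tool_pos: [0.3758, -0.2448, 0.2185]
eef_rot: [[0.424, -0.906, -0.0], [-0.906, -0.424, 0.0], [-0.001, 0.0, -1.0]]
wrist_force: [-0.2, 0.1, 0.5]
opening: 0.093
```

Emit:
{"method": "send_rows", "body": {"commands": [[[-0.02675,-0.0236,0,0,0,0],[-0.02675,-0.0236,0,0,0,0],[-0.02675,-0.0236,0,0,0,0],[-0.02675,-0.0236,0,0,0,0],[-0.02675,-0.0236,0,0,0,0],[-0.02675,-0.0236,0,0,0,0],[-0.02675,-0.0236,0,0,0,0],[-0.02675,-0.0236,0,0,0,0],[-0.02,-0.018,0,0,0,0],[0,0,0,0,0,0]]]}}

```text
time_s: 2.1
tool_pos: [0.4645, 0.058, 0.2185]
eef_rot: [[0.431, -0.902, 0.0], [-0.902, -0.431, 0.003], [-0.002, -0.002, -1.0]]
wrist_force: [0.3, 0.2, -0.2]
opening: 0.0931
```

Run:
```python
from cell import manip
from h import *
s=manip.get_state();print(s['time_s'],s['tool_pos'],s['eef_rot'],s['joint_positions'],s['wrist_force'])
d=manip.snapshot('wrist');pickle.dump((s,d),open('w1.pkl','wb'));print(d['tool_from_camera'],d['fx'],d['k1'])
cv2.imwrite('pics/w1.png',d['image'][:,:,::-1])
```

```text
2.1 [0.46446109 0.05797307 0.21853799] [[ 4.31044265e-01 -9.02330657e-01  4.75966219e-04]
 [-9.02327888e-01 -4.31041486e-01  2.76039628e-03]
 [-2.28562900e-03 -1.61933058e-03 -9.99996077e-01]] [ -1.42209926  19.5588647  -11.10013013 110.29044851   4.59646768
  50.52072793 -79.28492454] [ 0.28245449  0.1736051  -0.22078934]
[[ 9.99999961e-01 -2.79338298e-04 -5.72369561e-06 -3.64949051e-04]
 [ 2.70385319e-04  9.62382120e-01  2.71699432e-01 -7.44301438e-02]
 [-7.03876747e-05 -2.71699423e-01  9.62382158e-01 -1.65823529e-01]
 [ 0.00000000e+00  0.00000000e+00  0.00000000e+00  1.00000000e+00]] 348.6533607164873 -0.0010560574120117273
```

View pics/w1.png

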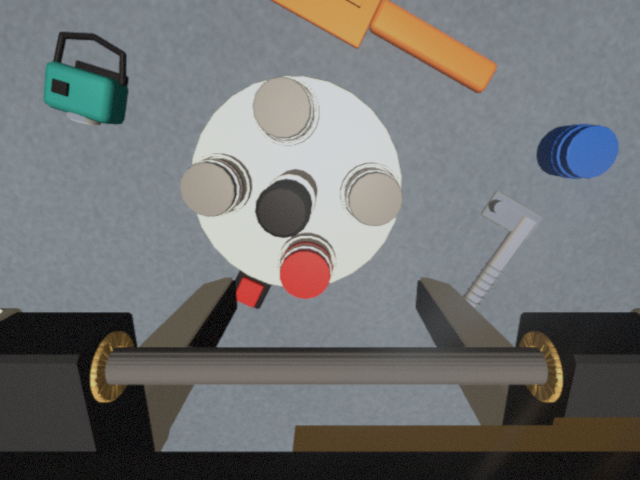

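The wrist view shows the knob top at about (284,208), the red lid at (305,274) and the pointer at (251,289). Next I'll localise these more accurately.

```bash
cat > meas.py <<'E'
from h import *
def circ(im,u,v,rad,thr):  # mask-based center near
    pass
def run(s,d):
    hsv=cv2.cvtColor(d['image'],cv2.COLOR_RGB2HSV)
    red=((hsv[...,0]<8)|(hsv[...,0]>172))&(hsv[...,1]>170)&(hsv[...,2]>80)
    for a,c,st in blobs(red): print('red',a,c,st,'z.076',onz(d,*c,.076,s)[:2],'z.02',onz(d,*c,.02,s)[:2])
    w=(hsv[...,2]>185)&(hsv[...,1]<35)
    return hsv
E
python3 - <<'E'
from h import *; import meas
s,d=pickle.load(open('w1.pkl','rb'));hsv=meas.run(s,d)
v=hsv[...,2]
for y in (190,200,208,216,225): print(y,v[y,250:320:3])
for lo in (45,60,75):
  m=v<lo
  for a,c,st in blobs(m,300):
    if 240<c[0]<330 and 160<c[1]<250: print(lo,a,c,st,onz(d,*c,.144,s))
g=cv2.medianBlur(cv2.cvtColor(d['image'],cv2.COLOR_RGB2GRAY),5)
h=cv2.HoughCircles(g,cv2.HOUGH_GRADIENT_ALT,1.0,20,param1=150,param2=0.6,minRadius=18,maxRadius=40)
if h is not None:
  for x,y,r in h[0]: print('c',x,y,r,'.144',onz(d,x,y,.144,s)[:2],'.076',onz(d,x,y,.076,s)[:2])
cv2.imwrite('pics/w1c.png',cv2.resize(d['image'][60:320,170:420,::-1],None,fx=2.2,fy=2.2,interpolation=cv2.INTER_CUBIC))
E
```

```text
red 492 [298.01829268 285.67682927] [281 269  41  29 492] z.076 [0.40126104 0.05813428] z.02 [0.37763904 0.0523628 ]
red 551 [248.42649728 291.28675136] [236 277  28  30 551] z.076 [0.3754518  0.09863899] z.02 [0.34714455 0.10022049]
190 [107 211 212 211 189  70  61  66  75  80  79  79  84  77  66  68  65  63
  61 142 213 171 111 211]
200 [212 212 157  52  70  74  72  80  78  78  78  82  83  81  83  81  85  79
  69  64  74 208 190 212]
208 [212 211  74  69  70  71  72  76  72  76  75  78  76  85  82  80  85  83
  77  63  79 193 212 212]
216 [212 213 141  61  68  68  67  70  70  72  73  73  77  76  75  80  78  77
  73  62 175 210 211 210]
225 [212 212 212 202  55  65  68  67  72  69  73  74  72  76  72  73  81  69
  64 205 212 209 211 212]
75 1465 [281.18430034 209.73924915] [ 256  180   55   57 1465] [0.47703365 0.09929161 0.144     ]
c 304.0 271.0 26.341534 .144 [0.44243316 0.0659558 ] .076 [0.41728054 0.05917754]
c 286.0 112.0 31.459415 .144 [0.53739278 0.12216749] .076 [0.53909145 0.13128394]
c 591.0 155.0 29.234505 .144 [ 0.60056935 -0.07305335] .076 [ 0.62013214 -0.11913855]
c 281.0 209.0 26.637215 .144 [0.47745837 0.09961698] .076 [0.46220966 0.10235693]
c 374.0 198.0 28.454813 .144 [0.51230831 0.04458065] .076 [0.50691396 0.03175824]
c 490.0 316.0 35.21473 .144 [ 0.47038574 -0.07707227] .076 [ 0.45313714 -0.12429388]
c 214.0 188.0 31.13629 .144 [0.47100504 0.14705484] .076 [0.45393156 0.16320857]
c 87.0 92.0 22.84417 .144 [0.49352044 0.24223206] .076 [0.48281354 0.2852986 ]
c 201.0 326.0 26.490421 .144 [0.36717397 0.11878505] .076 [0.32074069 0.12694507]
```

View pics/w1c.png

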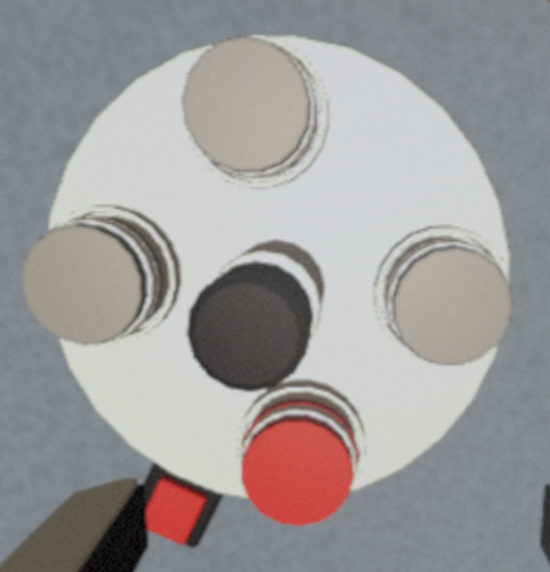

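Emit:
{"method": "send_rows", "body": {"commands": [[[-0.01,-0.0095,0.0,0,0,0],[-0.01,-0.0095,0.01,0,0,0],[-0.0106,-0.0093,0.02,0,0,0],[0,0,0.025,0,0,0],[0,0,0,0,0,0],[0,0,0,0,0,0]]]}}

```text
time_s: 2.75
tool_pos: [0.4766, 0.0922, 0.1638]
eef_rot: [[0.422, -0.906, -0.001], [-0.906, -0.422, -0.001], [0.0, 0.001, -1.0]]
wrist_force: [0.2, 0.6, 0.1]
opening: 0.093
```

Run:
```python
from cell import manip
from h import *; import meas
s=manip.get_state();print(s['time_s'],s['tool_pos'],s['eef_rot'],s['wrist_force'])
d=manip.snapshot('wrist');pickle.dump((s,d),open('w2.pkl','wb'))
t=manip.snapshot('top');pickle.dump(t,open('top2.pkl','wb'))
cv2.imwrite('pics/w2.png',d['image'][:,:,::-1])
meas.run(s,d)
R,e=pose(d,s)
# project circle of knob top for candidate centre
```

```text
2.75 [0.47660674 0.0922068  0.16376265] [[ 4.22486060e-01 -9.06369005e-01 -8.69123779e-04]
 [-9.06369414e-01 -4.22485734e-01 -5.38264086e-04]
 [ 1.20673486e-04  1.01515628e-03 -9.99999477e-01]] [0.20858378 0.637197   0.0922354 ]
red 1775 [330.49352113 328.58366197] [ 305  305   56   43 1775] z.076 [0.41309025 0.05896709] z.02 [0.38415942 0.04458716]
red 634 [263.94952681 335.94321767] [248 321  33  27 634] z.076 [0.3839659 0.1055145] z.02 [0.34860153 0.10141687]
```

View pics/w2.png

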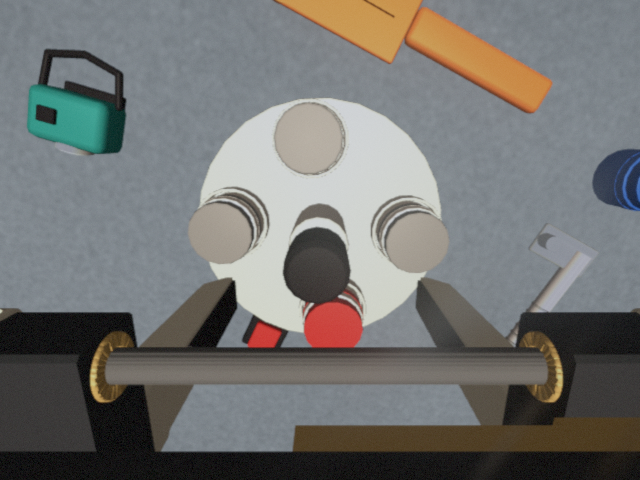

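Run:
```python
from h import *
s,d=pickle.load(open('w2.pkl','rb'))
p=onz(d,316.5,270,.144,s);print(p)
R,e=pose(d,s)
K=np.array([[d['fx'],0,d['cx']],[0,d['fy'],d['cy']],[0,0,1]])
im=d['image'][:,:,::-1].copy()
a=np.linspace(0,6.283,60)
def proj(c,r):
    P=np.stack([c[0]+r*np.cos(a),c[1]+r*np.sin(a),np.full(60,c[2])],1)
    q=(P-e)@R;return cv2.projectPoints(q[:,None],np.zeros(3),np.zeros(3),K,np.array([d['k1'],0,0,0]))[0]
for c,r,col in(((.4768,.0978,.144),.02,(0,0,255)),((.4768,.0978,.028),.108,(0,255,0)),((p[0],p[1],.144),.02,(255,0,0))):
    cv2.polylines(im,[np.round(proj(c,r)*8).astype(np.int32)],True,col,1,cv2.LINE_AA,3)
cv2.imwrite('pics/w2o.png',cv2.resize(im[80:350,180:460],None,fx=2.2,fy=2.2,interpolation=cv2.INTER_CUBIC)[:600])
```

```text
[0.47849847 0.09942188 0.144     ]
```

View pics/w2o.png

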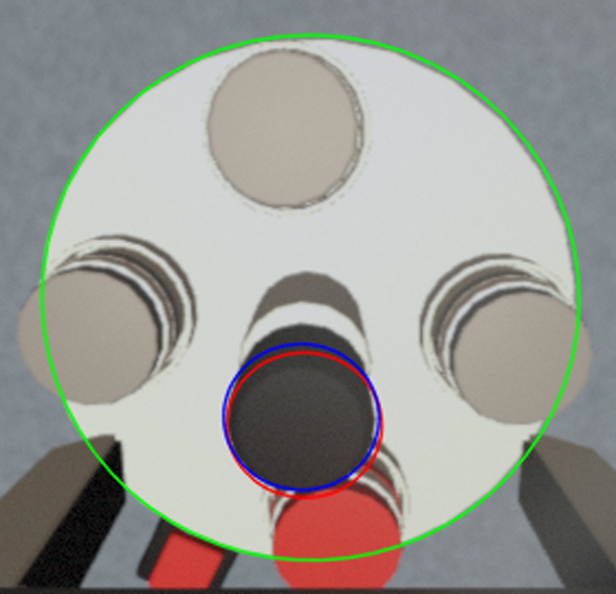

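Emit:
{"method": "send_rows", "body": {"commands": [[[-0.003,-0.0017,0.01,0,0,0],[-0.0028,-0.0016,0.02,0,0,0],[0,0,0.02,0,0,0],[0,0,0.004,0,0,0],[0,0,0,0,0,0],[0,0,0,0,0,0]]]}}

```text
time_s: 3.45
tool_pos: [0.4778, 0.0998, 0.1104]
eef_rot: [[0.424, -0.906, 0.002], [-0.906, -0.424, 0.0], [0.0, -0.002, -1.0]]
wrist_force: [-0.6, -1.3, -0.0]
opening: 0.0933
```

Within about 1 mm. Closing the jaws.

Emit:
{"method": "send_rows", "body": {"commands": [[[0,0,0,0,0,0],[0,0,0,0,0,0],[0,0,0,0,0,0],[0,0,0,0,0,0],[0,0,0,0,0,0],[0,0,0,0,0,0]]], "jaw": -1, "newtons": 50}}

```text
time_s: 4.05
tool_pos: [0.4772, 0.0997, 0.1097]
eef_rot: [[0.424, -0.906, 0.0], [-0.906, -0.424, 0.0], [-0.0, -0.0, -1.0]]
wrist_force: [-0.3, -0.4, -0.5]
opening: 0.0494
```

Emit:
{"method": "send_rows", "body": {"commands": [[[0,0,0,0,0,0],[0,0,0,0,0,0],[0,0,0,0,0,0],[0,0,0,0,0,0]]]}}

```text
time_s: 4.45
tool_pos: [0.4775, 0.0989, 0.1097]
eef_rot: [[0.423, -0.906, 0.0], [-0.906, -0.423, -0.001], [0.001, -0.0, -1.0]]
wrist_force: [1.6, -2.0, -0.2]
opening: 0.0394
```

Emit:
{"method": "send_rows", "body": {"commands": [[[0,0,0.002,0,0,0],[0,0,0.002,0,0,0],[0,0,0.002,0,0,0],[0,0,0.002,0,0,0],[0,0,0,0,0,0],[0,0,0,0,0,0]]]}}

```text
time_s: 5.05
tool_pos: [0.4775, 0.099, 0.1029]
eef_rot: [[0.423, -0.906, 0.001], [-0.906, -0.423, -0.001], [0.001, -0.001, -1.0]]
wrist_force: [-1.2, -3.6, 10.8]
opening: 0.039
```

Emit:
{"method": "send_rows", "body": {"commands": [[[0,0,0.0015,0,0,0],[0,0,0.0015,0,0,0],[0,0,0.001,0,0,0],[0,0,0.001,0,0,0],[0,0,0,0,0,0],[0,0,0,0,0,0]]]}}

```text
time_s: 5.65
tool_pos: [0.4776, 0.099, 0.0992]
eef_rot: [[0.423, -0.906, 0.002], [-0.906, -0.423, -0.001], [0.002, -0.001, -1.0]]
wrist_force: [-2.8, -3.8, 20.0]
opening: 0.0398
```

At the stop: 20 N upward, above the 13 N stop load, after about 10.5 mm of travel. Turning 30° first.

Emit:
{"method": "send_rows", "body": {"commands": [[[0,0,0,0,0,0.03],[0,0,0,0,0,0.06],[0,0,0,0,0,0.06],[0,0,0,0,0,0.06],[0,0,0,0,0,0.06],[0,0,0,0,0,0.06],[0,0,0,0,0,0.06],[0,0,0,0,0,0.06],[0,0,0,0,0,0.05],[0,0,0,0,0,0.025]]]}}

```text
time_s: 6.65
tool_pos: [0.4777, 0.0987, 0.0992]
eef_rot: [[-0.089, -0.996, 0.002], [-0.996, 0.089, -0.001], [0.001, -0.002, -1.0]]
wrist_force: [-2.8, -4.6, 19.8]
opening: 0.0393
```

Emit:
{"method": "send_rows", "body": {"commands": [[[0,0,0,0,0,0],[0,0,0,0,0,0],[0,0,0,0,0,0]]]}}

```text
time_s: 6.95
tool_pos: [0.4777, 0.0986, 0.0992]
eef_rot: [[-0.088, -0.996, 0.002], [-0.996, 0.088, -0.001], [0.001, -0.002, -1.0]]
wrist_force: [-3.9, -4.2, 19.0]
opening: 0.0391
```

Run:
```python
from cell import manip
from h import *; import meas
s=manip.get_state();print(s['time_s'],s['tool_pos'],s['eef_rot'],s['wrist_force'],s['wrist_torque'],s['opening'])
d=manip.snapshot('wrist');pickle.dump((s,d),open('w3.pkl','wb'))
t=manip.snapshot('top');pickle.dump(t,open('top3.pkl','wb'))
t2=manip.snapshot('scene');pickle.dump(t2,open('scene3.pkl','wb'))
cv2.imwrite('pics/w3.png',d['image'][:,:,::-1]);cv2.imwrite('pics/top3.png',t['image'][:,:,::-1])
cv2.imwrite('pics/sc3.png',cv2.resize(t2['image'][150:300,250:450,::-1],None,fx=4,fy=4,interpolation=cv2.INTER_CUBIC))
meas.run(s,d)
```

```text
6.95 [0.47766576 0.09863833 0.09916828] [[-8.82559280e-02 -9.96096303e-01  1.74508937e-03]
 [-9.96097643e-01  8.82546970e-02 -7.70415293e-04]
 [ 6.13395492e-04 -1.80627313e-03 -9.99998181e-01]] [-3.92109371 -4.22042841 18.99581823] [-0.81098045  0.84771416 -0.03950194] 0.03911268948983088
red 1767 [342.91511036 398.16468591] [ 307  385   74   32 1767] z.076 [0.39255883 0.09505592] z.02 [0.34551408 0.09594095]
```

View pics/w3.png

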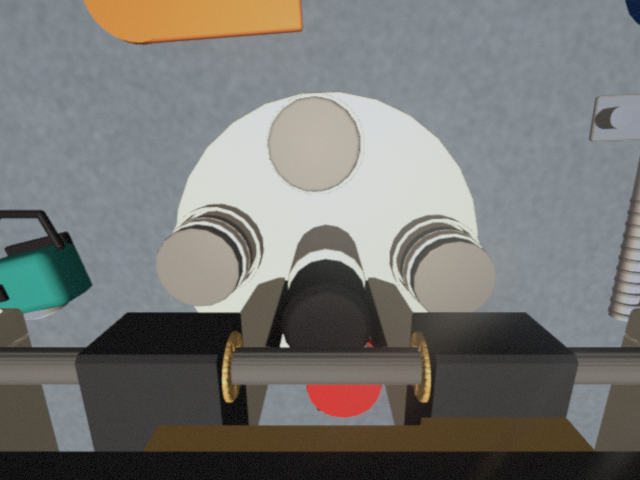

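View pics/top3.png

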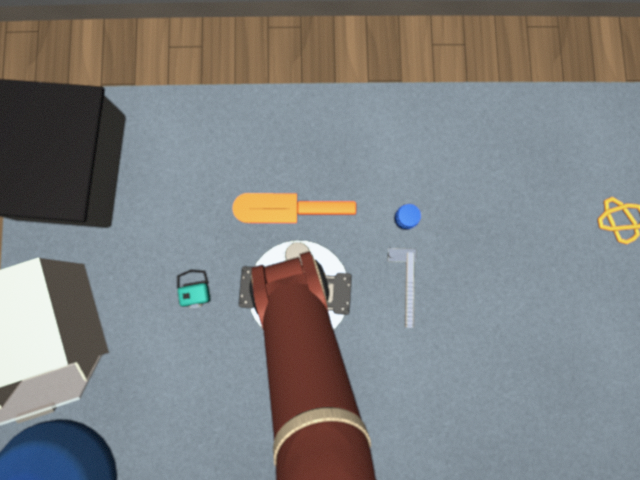

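View pics/sc3.png

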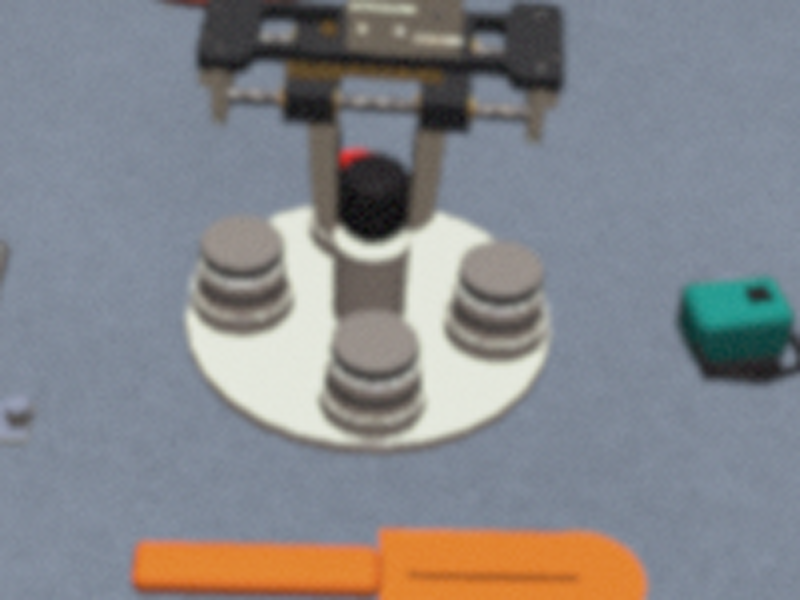

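In the wrist view the back jar lid is at (315,143), side lids at (198,266) and (453,273), and the red lid at (343,398) is partly hidden behind the gripper. All the jars still stand in their cups. I'll fit the carousel angle from the lids in each image.

```bash
cat > fit.py <<'E'
from h import *
from scipy.optimize import least_squares
def lids(d,s,pts,box,name):
    """refine lid circle (r=26mm,z=.076) by gradient-edge fit: maximise radial gradient along projected circle"""
    R,e=pose(d,s)
    K=np.array([[d['fx'],0,d['cx']],[0,d['fy'],d['cy']],[0,0,1]])
    lab=cv2.cvtColor(d['image'],cv2.COLOR_RGB2LAB).astype(np.float32)
    lab=cv2.GaussianBlur(lab,(0,0),1.0)
    a=np.linspace(0,2*np.pi,120,endpoint=False)
    def pj(P):
        q=(P-e)@R
        return cv2.projectPoints(q[:,None].copy(),np.zeros(3),np.zeros(3),K,np.array([d['k1'],0,0,0]))[0][:,0].astype(np.float32)
    def samp(c,r,z):
        P=np.stack([c[0]+r*np.cos(a),c[1]+r*np.sin(a),np.full(a.size,z)],1)
        q=pj(P); return cv2.remap(lab,q[:,0].copy().reshape(1,-1),q[:,1].copy().reshape(1,-1),cv2.INTER_LINEAR)[0]
    def score(c,r,z):
        g=np.linalg.norm(samp(c,r+.0015,z)-samp(c,r-.0015,z),axis=1)
        return np.minimum(g,40).mean()
    def fit(c0,r,z,span=.008):
        best=None
        for st in(.001,.00025):
            c0=best[1] if best else np.array(c0)
            sp=span if st==.001 else .0015
            G=np.arange(-sp,sp+1e-9,st)
            best=max(((score(c0+[x,y],r,z),c0+[x,y]) for x in G for y in G),key=lambda t:t[0])
        return best
    return fit
E
python3 - <<'E'
from fit import *
t0=pickle.load(open('top.pkl','rb'));t2=pickle.load(open('top2.pkl','rb'))
w=[pickle.load(open(f'w{i}.pkl','rb')) for i in(1,2,3)]
def go(name,d,s,c,th0,ks):
    f=lids(d,s,None,None,None)
    D=f(c,.108,.028,.006);print(name,'disc',D)
    for k in ks:
        th=np.radians(th0+90*k);p=f(D[1]+.075*np.array([np.cos(th),np.sin(th)]),.026,.076)
        for cc in (D[1],):
            v=p[1]-cc;print('  k',k,round(p[0],1),p[1].round(4),'r',np.hypot(*v).round(4),'ang',round((np.degrees(np.arctan2(v[1],v[0]))-90*k)%360,2))
go('top',t0,None,(.476,.097),214,(0,1,2,3))
go('w1',w[0][1],w[0][0],(.477,.0985),214,(0,1,2,3))
go('w2',w[1][1],w[1][0],(.477,.0985),214,(0,1,2,3))
go('w3',w[2][1],w[2][0],(.477,.0985),184,(1,2,3))
E
```

```text
top disc (np.float32(37.162758), array([0.477, 0.097]))
  k 0 38.7 [0.4153 0.0558] r 0.0742 ang 213.74
  k 1 15.6 [0.5094 0.0273] r 0.0769 ang 204.96
  k 2 20.5 [0.5402 0.1332] r 0.0728 ang 209.8
  k 3 12.8 [0.4446 0.1687] r 0.0787 ang 204.35
w1 disc (np.float32(32.374664), array([0.47575, 0.0985 ]))
  k 0 36.6 [0.4168 0.0581] r 0.0715 ang 214.46
  k 1 28.4 [0.5082 0.0331] r 0.073 ang 206.37
  k 2 31.4 [0.5402 0.1339] r 0.0735 ang 208.81
  k 3 9.9 [0.4433 0.1534] r 0.0638 ang 210.57
w2 disc (np.float32(29.732077), array([0.47575, 0.0985 ]))
  k 0 29.8 [0.4176 0.0591] r 0.0703 ang 214.13
  k 1 24.5 [0.5094 0.0378] r 0.0694 ang 209.04
  k 2 34.7 [0.5414 0.1354] r 0.0754 ang 209.35
  k 3 11.5 [0.4433 0.1604] r 0.0699 ang 207.65
w3 disc (np.float32(23.295559), array([0.475  , 0.09875]))
  k 1 26.5 [0.4725 0.0264] r 0.0724 ang 178.01
  k 2 29.5 [0.5518 0.0982] r 0.0768 ang 179.61
  k 3 14.7 [0.4793 0.1671] r 0.0685 ang 176.42
```

The four jars give a needed turn of about 34.9–35.0°. The tool has turned 30.1° and the back jar followed by about 29.5°, so 5° remains.

Emit:
{"method": "send_rows", "body": {"commands": [[[0,0,0,0,0,0.02],[0,0,0,0,0,0.03],[0,0,0,0,0,0.025],[0,0,0,0,0,0.011],[0,0,0,0,0,0],[0,0,0,0,0,0],[0,0,0,0,0,0]]]}}

```text
time_s: 7.8
tool_pos: [0.4777, 0.0986, 0.0992]
eef_rot: [[-0.173, -0.985, 0.002], [-0.985, 0.173, -0.001], [0.0, -0.002, -1.0]]
wrist_force: [-2.8, -3.9, 18.8]
opening: 0.0396
```

Run:
```python
from cell import manip
from fit import *
s=manip.get_state();print(s['time_s'],s['tool_pos'],np.degrees(np.arctan2(s['eef_rot'][1,0],s['eef_rot'][0,0])),s['wrist_force'],s['wrist_torque'],s['opening'])
d=manip.snapshot('wrist');pickle.dump((s,d),open('w4.pkl','wb'))
t2=manip.snapshot('scene');pickle.dump(t2,open('scene4.pkl','wb'))
cv2.imwrite('pics/sc4.png',cv2.resize(t2['image'][150:300,250:450,::-1],None,fx=4,fy=4,interpolation=cv2.INTER_CUBIC))
f=lids(d,s,0,0,0);C=np.array([.4758,.0985])
p=f(C+.075*np.array([np.cos(np.radians(-6)),np.sin(np.radians(-6))]),.026,.076);v=p[1]-C
print('back',p,np.degrees(np.arctan2(v[1],v[0])))
# expected overlays: red lid at front, pointer
R,e=pose(d,s);K=np.array([[d['fx'],0,d['cx']],[0,d['fy'],d['cy']],[0,0,1]])
im=d['image'][:,:,::-1].copy();a=np.linspace(0,6.283,60)
u=np.array([np.cos(np.radians(179.1)),np.sin(np.radians(179.1))]);n=np.array([-u[1],u[0]])
def draw(P,col):
    q=(P-e)@R;q=cv2.projectPoints(q[:,None].copy(),np.zeros(3),np.zeros(3),K,np.array([d['k1'],0,0,0]))[0]
    cv2.polylines(im,[np.round(q*8).astype(np.int32)],True,col,1,cv2.LINE_AA,3)
c=C+.075*u
draw(np.stack([c[0]+.026*np.cos(a),c[1]+.026*np.sin(a),0*a+.076],1),(0,255,0))
draw(np.array([[*(C+(.131+i)*u+j*n),.02] for i,j in((.013,.015),(.013,-.015),(-.013,-.015),(-.013,.015))]),(255,255,0))
cv2.imwrite('pics/w4.png',cv2.resize(im[250:460,200:460],None,fx=2.8,fy=2.8,interpolation=cv2.INTER_CUBIC))
```

```text
7.8 [0.47771829 0.09859429 0.09920672] -99.98992939599533 [-2.75320598 -3.92254648 18.80434066] [-0.92860008  0.8713968  -0.02496309] 0.039551451987680654
back (np.float32(29.269005), array([0.55163914, 0.09191037])) -4.965936662383876
```

View pics/w4.png

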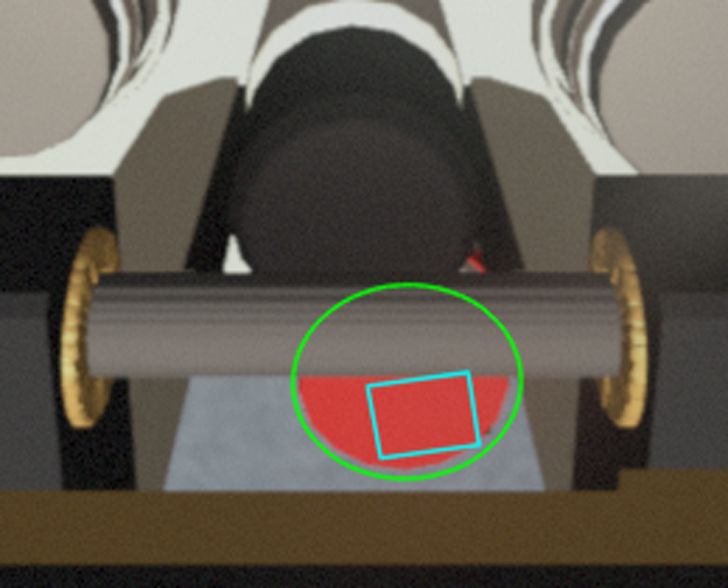

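View pics/sc4.png

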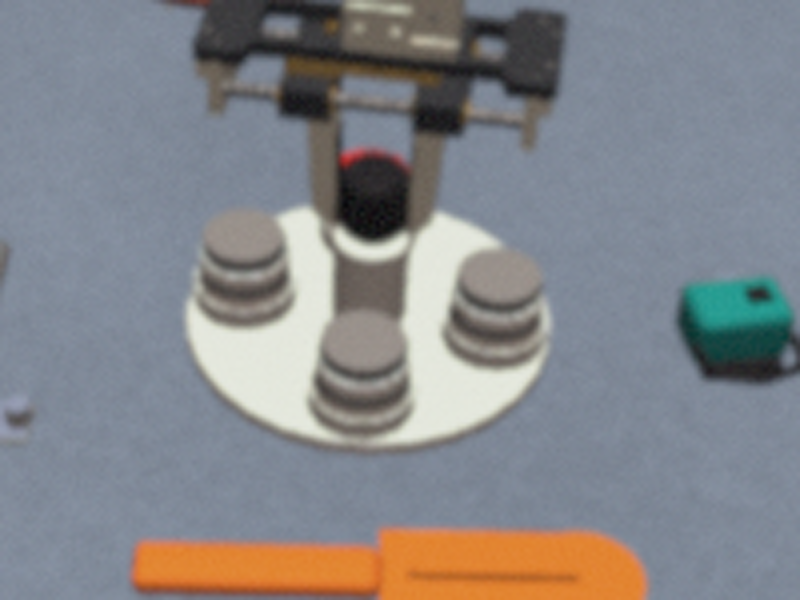

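The red lid lies within about 1 mm of the predicted front circle (visible chord centre at 403 against 407 in the crop), and the jars still stand. I'll cross-check the pointer azimuth with overlays on the earlier unobstructed pictures.

Run:
```python
from h import *
t=pickle.load(open('top.pkl','rb'));s,w=pickle.load(open('w1.pkl','rb'))
out=[]
for d,ss,C,b,f in((t,None,(.4765,.097),(235,375,235,365),4),(w,s,(.4762,.0985),(70,320,180,420),2.2)):
    C=np.array(C);R,e=pose(d,ss);K=np.array([[d['fx'],0,d['cx']],[0,d['fy'],d['cy']],[0,0,1]])
    x0,y0=b[2],b[0];im=cv2.resize(d['image'][b[0]:b[1],b[2]:b[3],::-1],None,fx=f,fy=f,interpolation=cv2.INTER_CUBIC)
    a=np.linspace(0,6.283,90)
    def draw(P,col):
        q=(P-e)@R;q=cv2.projectPoints(q[:,None].copy(),np.zeros(3),np.zeros(3),K,np.array([d['k1'],0,0,0]))[0]
        q=(q+.5-np.array([x0,y0]))*f-.5
        cv2.polylines(im,[np.round(q*8).astype(np.int32)],True,col,1,cv2.LINE_AA,3)
    U=lambda g:(np.array([np.cos(np.radians(g)),np.sin(np.radians(g))]))
    u=U(179.1);n=np.array([-u[1],u[0]])
    cir=lambda c,r,z:np.stack([c[0]+r*np.cos(a),c[1]+r*np.sin(a),0*a+z],1)
    draw(cir(C,.108,.028),(0,255,0));draw(cir(C+.075*U(214.1),.026,.076),(255,0,0));draw(cir(C,.02,.144),(0,255,255))
    draw(cir(C+.075*U(34.1-4.8),.026,.076),(255,0,0))
    draw(np.array([[*(C+(.131+i)*u+j*n),.02] for i,j in((.013,.015),(.013,-.015),(-.013,-.015),(-.013,.015))]),(255,255,0))
    draw(np.array([[*(C+(.131+i)*u+j*n),.014] for i,j in((.013,.020),(.013,-.020),(-.023,-.020),(-.023,.020))]),(0,255,0))
    out.append(im)
cv2.imwrite('pics/ov_t.png',out[0]);cv2.imwrite('pics/ov_w.png',out[1])
```

```text
(no output)
```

View pics/ov_t.png

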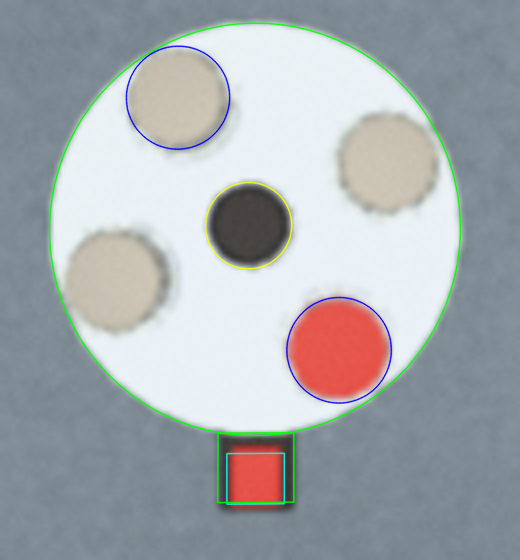

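View pics/ov_w.png

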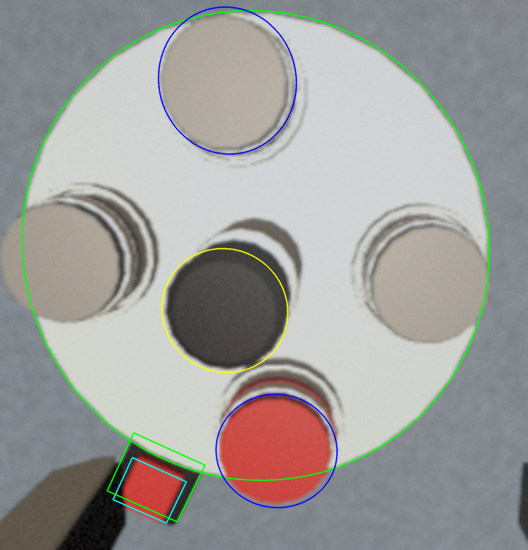

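The overlays agree: pointer at 179.1°, red lid at 214.1°, so 35.0° was needed and the tool has turned 35.0°. Last, a short hold with a firmer grip to confirm it stays put.

Emit:
{"method": "send_rows", "body": {"commands": [[[0,0,0.0003,0,0,0],[0,0,0,0,0,0],[0,0,0,0,0,0],[0,0,0,0,0,0],[0,0,0,0,0,0],[0,0,0,0,0,0],[0,0,0,0,0,0],[0,0,0,0,0,0],[0,0,0,0,0,0],[0,0,0,0,0,0]]], "newtons": 60}}

```text
time_s: 8.9
tool_pos: [0.4777, 0.0985, 0.0992]
eef_rot: [[-0.174, -0.985, 0.002], [-0.985, 0.174, -0.001], [0.0, -0.002, -1.0]]
wrist_force: [-3.5, -5.5, 21.8]
opening: 0.0391
```

Run:
```python
from cell import manip
from h import *
s=manip.get_state();print(s['time_s'],s['tool_pos'],np.degrees(np.arctan2(s['eef_rot'][1,0],s['eef_rot'][0,0])),s['wrist_force'],s['wrist_torque'],s['opening'])
d=manip.snapshot('wrist');_,o=pickle.load(open('w4.pkl','rb'))
print('img diff vs w4',np.abs(d['image'].astype(int)-o['image']).mean(), s['joint_velocities'].round(2))
f,b=d['z_map'],s
# knob top height from depth
R,e=pose(d,s)
for u,v in((325,310),(330,320),(320,300),(328,330)):
    r=ray(d,u,v);print((e+R@(r*d['z_map'][v,u])).round(4))
```

```text
8.9 [0.47769243 0.09854951 0.09916639] -99.9950508124846 [-3.52131174 -5.47855845 21.82627085] [-0.91239041  0.98694024  0.03534161] 0.039057234051463635
img diff vs w4 2.0394965277777777 [-0.07  0.06  0.03 -0.01 -0.04  0.07  0.05]
[0.4851 0.0974 0.1339]
[0.4802 0.0962 0.1339]
[0.4891 0.0988 0.1321]
[0.4749 0.0979 0.1324]
```

The knob top measures about 0.133–0.134 m by depth, against 0.134 m when fully down. The push is 22 N and steady, so I'm handing in.

```bash
python3 -c "
from cell import manip
print(manip.hand_in())"
```

```text
the job is handed in; nothing more can be done
None
```

I gripped the black knob at 50 N, pressed it to its stop and turned the carousel 35.0° clockwise. The red-lidded jar now stands at the red pointer. I handed in at about 9 s, still gripping at 60 N and holding the knob down.

**Knob:** The push was a steady 19–22 N, above the 13 N stop load. Depth put the knob top at 0.132–0.134 m, against 0.134 m when fully down. The arm was still.

**Jar position:**
- **Turn needed:** Before the turn I measured the pointer at 179.1° and the red lid at 214.1°, so 35.0° was needed. The tool turned 35.0°.
- **Final check:** The checks disagreed by about half a degree. The visible part of the red lid was within about 1 mm of the predicted front position, suggesting up to 0.4° too far. The back jar suggested 34.3° of turn, slightly short.
- **Limit:** The gripper and the jar hid the pointer at the end, so its position comes from the earlier clear pictures.

**Jars and bystanders:** In the last scene picture the grey jars stood in their cups, and the red lid was partly hidden behind the knob. The gripper stayed clear of the headlamp, ice screw and trowel. After the turn I checked them only by eye, and none looked moved.

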